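# Line up electron tubes by height on the sorting board

### The job

Sort these four electron tubes by height for the next customer: stand one upright in the middle of each rubber pad on the wooden board, in order of height, with the shortest on the pad next to the steel pin straightener and the tallest at the far end. Do not knock any tube over, and leave the upright red-banded carton where it stands: it is sold.

Things in the scene. Friction and masses are not known exactly. Their poses are not given: they have to be found in the camera images.
- tube_a: the shortest and slimmest electron tube. A clear glass cylinder with a black metal plate inside and a silvery top, no base, straight sides; 54 mm tall overall, 20 mm diameter, about 15 g. Stands upright on the table at the start. Origin: centre of its underside; z axis up through the top. Grip the glass anywhere along its height.
- tube_b: the second shortest electron tube. A clear glass cylinder with a black metal plate inside and a silvery top, no base, straight sides; 74 mm tall overall, 24 mm diameter, about 22 g. Stands upright on the table at the start. Origin: centre of its underside; z axis up through the top. Grip the glass anywhere along its height.
- tube_c: the second tallest electron tube. A clear glass cylinder with a black metal plate inside and a silvery top, on a black base; 96 mm tall overall, glass 30 mm diameter, base 34 mm diameter and 24 mm high, about 45 g. Stands upright on the table at the start. Origin: centre of its underside; z axis up through the top. Grip the glass above the base.
- tube_d: the tallest and thickest electron tube. A clear glass cylinder with a black metal plate inside and a silvery top, on a black base; 122 mm tall overall, glass 38 mm diameter, base 40 mm diameter and 28 mm high, about 85 g. Stands upright on the table at the start. Origin: centre of its underside; z axis up through the top. Grip the glass above the base.
- pad_1: round black rubber pad, 56 mm across, 4 mm thick, fixed on a pale wooden board (90 x 440 mm, 12 mm thick) on the table; the end pad of the row on the robot's left (+y). Its top is 16 mm above the table. Origin: centre of its underside (12 mm up); y axis along the board towards pad_1's end. The four pads form a straight row, 85 mm between centres
- pad_2: round black rubber pad, 56 mm across, 4 mm thick, fixed on a pale wooden board (90 x 440 mm, 12 mm thick) on the table; the second pad from the robot's left. Its top is 16 mm above the table. Origin: centre of its underside (12 mm up); y axis along the board towards pad_1's end. The four pads form a straight row, 85 mm between centres
- pad_3: round black rubber pad, 56 mm across, 4 mm thick, fixed on a pale wooden board (90 x 440 mm, 12 mm thick) on the table; the third pad from the robot's left. Its top is 16 mm above the table. Origin: centre of its underside (12 mm up); y axis along the board towards pad_1's end. The four pads form a straight row, 85 mm between centres
- pad_4: round black rubber pad, 56 mm across, 4 mm thick, fixed on a pale wooden board (90 x 440 mm, 12 mm thick) on the table; the end pad of the row on the robot's right (-y). Its top is 16 mm above the table. Origin: centre of its underside (12 mm up); y axis along the board towards pad_1's end. The four pads form a straight row, 85 mm between centres
- straightener: the pin straightener: a plain steel block 46 x 34 mm and 30 mm high with a dark round face of pin holes on top, fixed on the board (underside 12 mm above the table) at one end of it, 62.5 mm beyond the centre of the end pad: beyond pad_1 or pad_4, as the start has it; at the other end is a low white socket. Origin: centre of its underside.
- carton: the sold tube's carton: the only upright one, a cardboard box 36 x 36 mm and 90 mm tall with a red band, about 90 g, standing loose on the table among the tubes. Origin: centre of its underside. To be left alone.
Mind the look-alikes: they are no part of the job. Leave any purple look-alike of the tube_b alone. Leave any purple look-alike of the tube_a alone.

How it is judged:
At the end, for the whole second after the job is handed in: All four tubes stand upright (within 0.1 rad) and at rest on the pads, each centre within 14 mm of its pad's centre, one tube a pad, rising in height from the straightener's end: tube_a nearest the straightener, then tube_b, tube_c, and tube_d at the far end (((y of straightener in the frame of pad_1 above 0 m and horizontal distance between tube_a and pad_1 below 0.014 m and horizontal distance between tube_b and pad_2 below 0.014 m and horizontal distance between tube_c and pad_3 below 0.014 m and horizontal distance between tube_d and pad_4 below 0.014 m) or (y of straightener in the frame of pad_1 below 0 m and horizontal distance between tube_a and pad_4 below 0.014 m and horizontal distance between tube_b and pad_3 below 0.014 m and horizontal distance between tube_c and pad_2 below 0.014 m and horizontal distance between tube_d and pad_1 below 0.014 m)) and angle between each of tube_a, tube_b, tube_c, tube_d's own z axis and vertical below 0.1 rad and height (world z) of tube_a between 0.012 and 0.02 m and linear speed of each of tube_a, tube_b, tube_c, tube_d below 0.02 m/s and angular speed of each of tube_a, tube_b, tube_c, tube_d below 0.2 rad/s and height (world z) of tube_b between 0.012 and 0.02 m and height (world z) of tube_c between 0.012 and 0.02 m and height (world z) of tube_d between 0.012 and 0.02 m); the robot touches nothing.
It fails at once if a tube is knocked over (tilted beyond 0.8 rad) (angle between any of tube_a, tube_b, tube_c, tube_d's own z axis and vertical above 0.8 rad).
It fails at once if the upright carton is shifted by more than 25 mm or tipped by more than 0.4 rad (distance of carton from where it was at the start of the episode above 0.025 m or angle between carton's own z axis and vertical above 0.4 rad).
It also fails if it takes over 112 s, if anything falls off the work surface, if the arm or the gripper's body presses on something with over 40 N, if the wrist force passes 120 N, or if a joint passes its speed limit or range.

### The arm

A 6-joint arm with a two-finger parallel gripper is mounted at the origin on the work surface. World frame = base frame: x ahead of the robot, y to its left, z up, the work surface at z = 0. Lengths are in m, angles in rad, forces in N, time in s.
With the tool pointing down it reaches from about 0.275 to 0.975 m from the base axis. Payload 8.4 kg.
Tool frame: the origin (TCP) lies midway between the tips of the shut fingers; the grasp point (between the pads) lies 19 mm behind it; z points along the fingers, x is the direction in which the jaws open and shut, and the axes are right-handed (so a half turn about z gives the same grasp; the last joint's range is limited). The gripper opens to 92 mm and grips with 3 to 60 N. Pads are 20 mm wide; open, the fingers measure 128 mm over their backs; the gripper's body (75 mm by 189 mm) begins 69 mm behind the grasp point.
Start: joints at [-1.268, 0.353, 1.633, -0, 1.155, -0.002], TCP at [0.188, -0.596, 0.215] pointing down, gripper open.
Joint ranges: [-2.63, 2.63], [-0.92, 2.1], [0.06, 2.66], [-1.3, 4.44], [0, 2.69], [-3.02, 3.02]. Speed limits (rad/s): [2.22, 2.22, 2.79, 3.14, 3.14, 3.14].

### API

Orientations are given as a 3x3 rotation matrix whose columns are the frame's x, y, z axes.
In Python, from station import r, vision gives the robot as it stands.
- The arm moves only by the tool send_rows, never from a script. Its arguments are lists of equal length, an entry for each row: "rotation": the turn, a rotation vector about the tool's x, y, z scaled (see below), a list of three; "travel": the shift along the tool's x, y, z scaled (see below), a list of three; "claw": the gripper command: -1 is fully open, 1 is shut, values between are in proportion. A call has 1 to 10 rows; each row shifts and turns the commanded pose from where the row before left it, along the tool's axes as they then stand; what a row does not reach is not made up. The controller multiplies each number of a shift by 0.02 m and each number of a turn by 6 degrees. A row lasts 1/10 s, in which the tool goes at most 50 mm and 8.59 degrees, less where a joint would pass 70% of its speed; a pose out of reach is approached as far as the arm can. A call with a number of a shift or a turn outside -1 to 1 is refused whole. A call with a gripper value outside its range is refused whole. The fingers move at their own pace and stop on an object; "newtons" is the grip in N (left out, the last holds). Time passes only in rows, so rows that do not move let the fingers close. It gives the time, the measured TCP pose, the force and the opening at its end, in the units of the state.
- r.get_state(): the state, without advancing time (a new reading comes with each control period).
- vision.snapshot(name): name is "scene" or "top" or "wrist"; returns a dict with "image" (480x640x3 uint8, blue, green, red), "depth" (480x640 float32, m along the optical axis (not along the pixel's ray), 0 where there is no reading), "camera_matrix" (3x3 intrinsics, pixels), "origin" and "attitude" of the camera in the world. Camera axes: x right, y down, z forward; pixel columns grow to the right and rows downward; lengths in m; the calibration is good to about 2 mm. A picture is of the moment at which its call begins.
- r.job_done(): hands the job in, once; it reports no verdict.
The state is a dict: "t": time; "joint_positions": joint angles; "dq": joint speeds; "joint_efforts": joint torques, N m; "ee_pos": TCP position; "orientation": TCP orientation; "wrist_force": force on the tool from outside, world axes, zero at the start; "wrist_torque": the same for the moment, N m; "gripper_width": finger opening in m.
Only numpy, scipy, OpenCV 4.12 (cv2) and the standard library are available. Lean on these libraries where they do the work, as an engineer would, in place of code of your own. Each camera call takes 0.05 s, during which the arm holds its last target.

## Working session

There is one attempt and no reset: what is moved stays moved. The work goes in short steps, Python scripts to look and compute and a tool call to move; the robot and the scene stay as the last step left them, time stands still between calls to the robot, and variables do not carry over. Pictures are saved under pics/ and viewed, and the job is handed in when it is done.

Besides the shell and the picture viewer there is one more tool, called after ">>>" as name(argument=value, ...), one argument or row to a line, values as JSON. send_rows: Moves the arm, as the interface text tells. Its arguments: {"type":"object","properties":{"rotation":{"type":"array"},"travel":{"type":"array"},"claw":{"type":"array"},"newtons":{"type":"number"}},"required":["rotation","travel","claw"]}

```bash
ls; mkdir -p pics; python3 - <<'E'
from station import r, vision
import cv2, numpy as np
print(r.get_state())
for n in ("scene","top"):
    s=vision.snapshot(n); cv2.imwrite(f"pics/{n}0.png",s["image"]); np.savez(f"{n}0.npz",**s)
    print(n,s["camera_matrix"],s["origin"],s["attitude"])
E
```

```text
pics
{'t': 0.0, 'joint_positions': array([-1.26837371e+00,  3.53711767e-01,  1.63413172e+00, -5.49315300e-05,
        1.15516226e+00, -2.36388323e-03]), 'dq': array([ 0.00096386, -0.00087206, -0.00040836,  0.00038901,  0.00059463,
       -0.00076822]), 'joint_efforts': array([ 1.23622431e-03, -5.93840075e+01, -3.34221768e+01,  6.96778810e-02,
        2.34915095e-02, -1.19105534e-04]), 'ee_pos': array([ 0.18741447, -0.59572577,  0.21382498]), 'orientation': array([[ 3.00110380e-01, -9.53904366e-01, -4.68838264e-04],
       [-9.53903435e-01, -3.00110742e-01,  1.33398799e-03],
       [-1.41320037e-03,  4.68827877e-05, -9.99999000e-01]]), 'wrist_force': array([ 0.66685681, -0.22509642, -0.06335196]), 'wrist_torque': array([ 0.01815144,  0.05649891, -0.0543313 ]), 'gripper_width': 0.09142247932587354}
scene [[531.18204933   0.         320.27920844]
 [  0.         531.18204933 240.74133953]
 [  0.           0.           1.        ]] [1.34620409 0.22742701 0.57845817] [[-0.30257158  0.51477609 -0.80215711]
 [ 0.95306464  0.17300722 -0.2484679 ]
 [ 0.01087364 -0.8396869  -0.54296195]]
top [[498.6324798    0.         320.15028923]
 [  0.         498.6324798  244.27426406]
 [  0.           0.           1.        ]] [0.40786778 0.0122994  1.05395338] [[-0.00435428 -0.99220566  0.12453499]
 [-0.99996987  0.00512054  0.00583353]
 [-0.00642575 -0.12450584 -0.99219807]]
```

View pics/scene0.png

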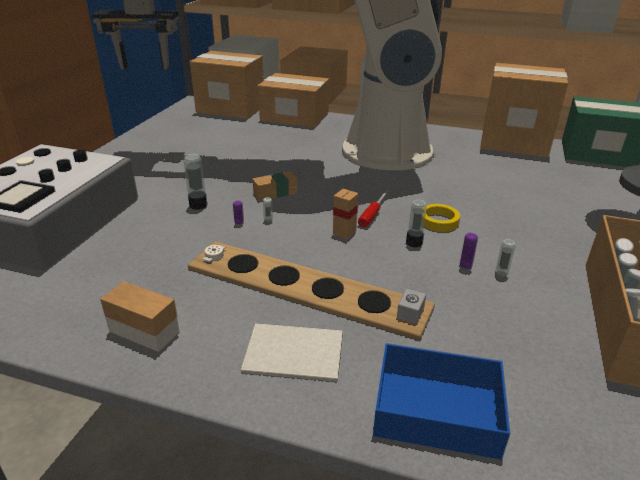

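View pics/top0.png

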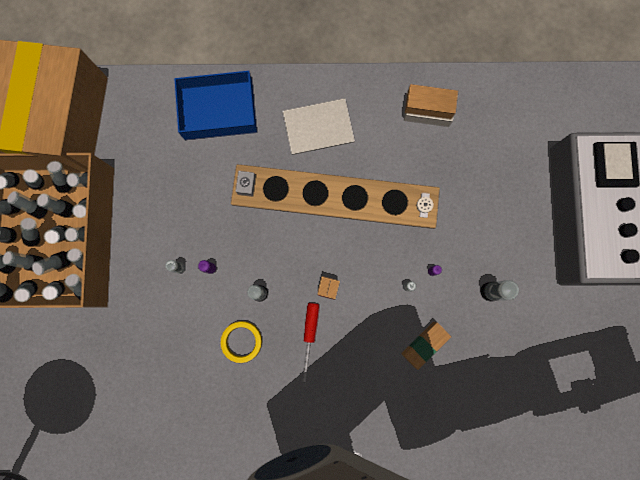

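Top view: the straightener is at (245,183), at the +y end, so a→pad_1, b→pad_2, c→pad_3 and d→pad_4.
Candidates:
- tube_a: clear at (410,286), not the purple one at (435,270).
- tube_b: clear at (175,266), not the purple one at (207,266).
- tube_c: (258,291).
- tube_d: (505,290).
- Carton to avoid: (328,286).

The tubes in the crate at far left aren't part of the job.

```bash
python3 - <<'E'
import cv2, numpy as np
im=cv2.imread("pics/top0.png")
def crop(x,y,w,h,k): return cv2.resize(im[y:y+h,x:x+w],None,fx=k,fy=k,interpolation=cv2.INTER_CUBIC)
a=crop(155,250,130,60,6); b=crop(395,250,130,60,6)
cv2.imwrite("pics/crop1.png",np.vstack([a[:, :780],b]))
im=cv2.imread("pics/scene0.png")
a=crop(170,140,130,90,3);b=crop(400,180,130,100,3)
cv2.imwrite("pics/crop2.png",np.vstack([a,b]))
im=cv2.imread("pics/top0.png")
cv2.imwrite("pics/crop3.png",crop(225,155,220,80,3))
E
```

```text
(no output)
```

View pics/crop1.png

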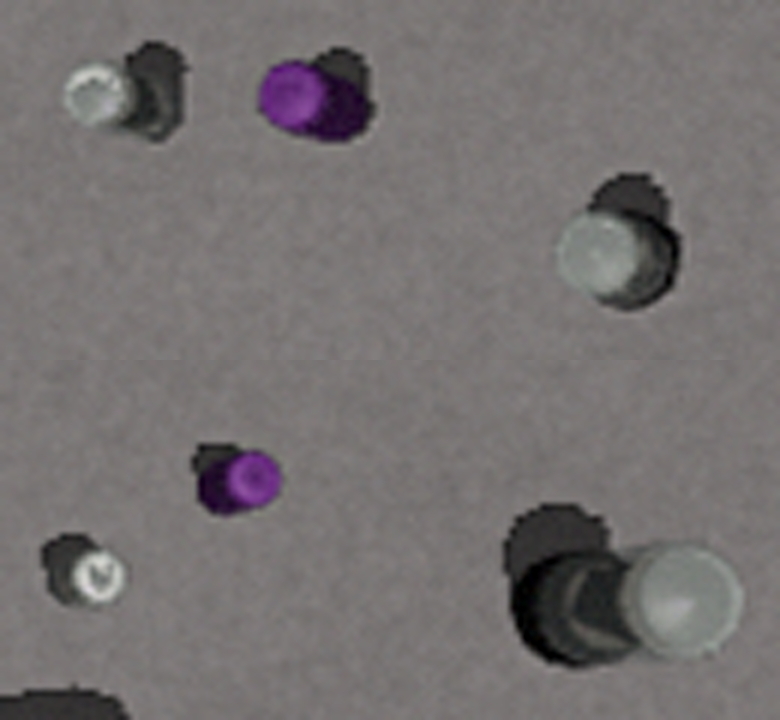

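View pics/crop2.png

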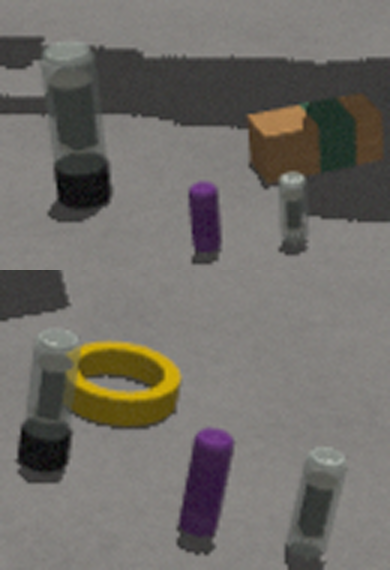

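View pics/crop3.png

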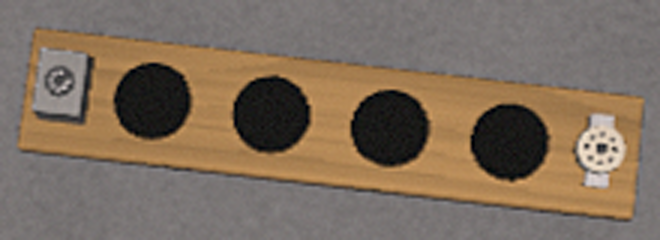

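```bash
cat > h.py <<'E'
import numpy as np, cv2
def bp(s,uv,z):
    K,R,o=s["camera_matrix"],s["attitude"],s["origin"]
    d=R@np.linalg.solve(K,np.array([uv[0],uv[1],1.])); return o+d*(z-o[2])/d[2]
def cloud(s):
    D=s["depth"];v,u=np.nonzero(D>0);K=s["camera_matrix"];z=D[v,u]
    P=np.c_[(u-K[0,2])*z/K[0,0],(v-K[1,2])*z/K[1,1],z]
    return P@s["attitude"].T+s["origin"]
E
python3 - <<'E'
from h import *
s=np.load("top0.npz"); sc=np.load("scene0.npz")
f=lambda x,y,k,X,Y:(X+(x+.5)/k-.5,Y+(y+.5)/k-.5)
T={'a':(f(99,216,6,395,250),.054),'b':(f(95,95,6,155,250),.074),'c':(f(600,253,6,155,250),.096),'d':(f(684,238,6,395,250),.122)}
C=cloud(s);C2=cloud(sc)
for n,(uv,h) in T.items():
    p=bp(s,uv,h-.003)
    for c,nm in((C,'top'),(C2,'scene')):
        m=(np.hypot(*(c[:,:2]-p[:2]).T)<.035)&(c[:,2]>.02)&(c[:,2]<.14)
        q=c[m]; tp=q[q[:,2]>h-.012] if m.any() else q
        print(n,p.round(4),nm,m.sum(),q[:,2].max().round(4) if m.any() else'',(q[:,:2].min(0)+q[:,:2].max(0)).round(4)/2 if m.any() else '',np.ptp(q[:,:2],axis=0).round(3) if m.any() else '', tp[:,:2].mean(0).round(4) if len(tp) else '')
P=[bp(s,f(x,y,3,225,155),.016) for x,y in((152,101),(271,114),(390,128),(510,142))]
print(np.round(P,4)); print(np.linalg.norm(np.diff(P,axis=0),axis=1))
print(bp(s,f(60,80,3,225,155),.042))
# carton top
print('carton',bp(s,(329,285),.09))
m=(np.hypot(*(C[:,:2]-bp(s,(329,285),.09)[:2]).T)<.04)&(C[:,2]>.05);print(C[m].min(0),C[m].max(0))
for uv in((409,286),(172,266)): print(bp(sc,(0,0),0)[:1])
# dark clump: other tall objects near
m=(C[:,2]>.03)&(abs(C[:,1])<.5)&(C[:,0]<.6);
print(C[m].shape)
# purple
print('pa',bp(s,f(254,480-360,6,395,250),.051),'pb',bp(s,f(294,95,6,155,250),.071))
E
```

```text
a [ 0.4494 -0.1637  0.051 ] top 95 0.0545 [ 0.44905 -0.1641 ] [0.019 0.019] [ 0.4492 -0.1636]
a [ 0.4494 -0.1637  0.051 ] scene 165 0.0551 [ 0.4518 -0.1663] [0.023 0.02 ] [ 0.4545 -0.165 ]
b [0.4906 0.3148 0.071 ] top 187 0.0747 [0.4908  0.31305] [0.023 0.023] [0.4906 0.3128]
b [0.4906 0.3148 0.071 ] scene 398 0.0745 [0.49565 0.3121 ] [0.023 0.024] [0.4976 0.3122]
c [0.4372 0.1443 0.093 ] top 263 0.0988 [0.43675 0.14305] [0.033 0.03 ] [0.4368 0.1441]
c [0.4372 0.1443 0.093 ] scene 588 0.0959 [0.4421  0.14235] [0.031 0.033] [0.4448 0.1433]
d [ 0.4389 -0.3331  0.119 ] top 617 0.1241 [ 0.43845 -0.33435] [0.038 0.037] [ 0.4382 -0.3342]
d [ 0.4389 -0.3331  0.119 ] scene 832 0.1232 [ 0.4456 -0.3357] [0.035 0.04 ] [ 0.4473 -0.3337]
[[ 0.6587  0.1133  0.016 ]
 [ 0.6488  0.0289  0.016 ]
 [ 0.6382 -0.0553  0.016 ]
 [ 0.6276 -0.1399  0.016 ]]
[0.08501491 0.08481661 0.08522768]
[0.66766126 0.17471237 0.042     ]
carton [0.44961853 0.00124553 0.09      ]
[ 0.4231313  -0.01816865  0.05371083] [0.46518217 0.02255584 0.09423368]
[-1.57430161]
[-1.57430161]
(10976, 3)
pa [ 0.48123619 -0.21644181  0.051     ] pb [0.49025893 0.24898086 0.071     ]
```

>>> send_rows(
  rotation=[
    [0,0,-1],
    [0,0,-1],
    [0,0,-1],
    [0,0,-1],
    [0,0,-1],
    [0,0,-1],
    [0,0,-1],
    [0,0,-1],
    [0,0,-1],
    [0,0,-1],
  ],
  travel=[
    [0,0,0],
    [0,0,0],
    [0,0,0],
    [0,0,0],
    [0,0,0],
    [0,0,0],
    [0,0,0],
    [0,0,0],
    [0,0,0],
    [0,0,0],
  ],
  claw=[-1,-1,-1,-1,-1,-1,-1,-1,-1,-1],
  newtons=10,
)

```text
t: 1.1
ee_pos: [0.1875, -0.5959, 0.2142]
orientation: [[0.977, -0.213, -0.0], [-0.213, -0.977, 0.001], [-0.0, -0.001, -1.0]]
wrist_force: [-0.5, 0.3, -0.1]
gripper_width: 0.0918
```

>>> send_rows(
  rotation=[
    [0,0,-1],
    [0,0,-1],
    [0,0,-0.09],
    [0,0,0],
    [0,0,0],
    [0,0,0],
    [0,0,0],
    [0,0,0],
    [0,0,0],
    [0,0,0],
  ],
  travel=[
    [0,0,0],
    [0,0,0],
    [0,0,0],
    [0.6,-1,0],
    [0.6,-1,0],
    [0.6,-1,0],
    [0.6,-1,0],
    [0.6,-1,0],
    [0.6,-1,0],
    [0,0,0],
  ],
  claw=[-1,-1,-1,-1,-1,-1,-1,-1,-1,-1],
)

```text
t: 2.1
ee_pos: [0.2604, -0.4741, 0.2145]
orientation: [[1.0, -0.001, -0.0], [-0.001, -1.0, 0.001], [-0.0, -0.001, -1.0]]
wrist_force: [-0.1, 0.5, -1.0]
gripper_width: 0.0921
```

>>> send_rows(
  rotation=[
    [0,0,0],
    [0,0,0],
    [0,0,0],
    [0,0,0],
    [0,0,0],
    [0,0,0],
    [0,0,0],
    [0,0,0],
    [0,0,0],
    [0,0,0],
  ],
  travel=[
    [0.6,-1,0],
    [0.6,-1,0],
    [0.6,-1,0],
    [0.6,-1,0],
    [0.6,-1,0],
    [0.6,-1,0],
    [0.6,-1,0],
    [0.6,-1,0],
    [0.6,-1,0],
    [0.6,-1,0],
  ],
  claw=[-1,-1,-1,-1,-1,-1,-1,-1,-1,-1],
)

```text
t: 3.1
ee_pos: [0.38, -0.2762, 0.2146]
orientation: [[1.0, -0.002, 0.0], [-0.002, -1.0, -0.0], [0.0, 0.0, -1.0]]
wrist_force: [0.3, -0.3, -0.3]
gripper_width: 0.0918
```

>>> send_rows(
  rotation=[
    [0,0,0],
    [0,0,0],
    [0,0,0],
    [0,0,0],
    [0,0,0],
    [0,0,0],
    [0,0,0],
    [0,0,0],
    [0,0,0],
    [0,0,0],
  ],
  travel=[
    [0.6,-1,0],
    [0.6,-1,0],
    [0.6,-1,0],
    [0.6,-1,0],
    [0.6,-1,0],
    [0.43,-0.5,0],
    [0,0,0.5],
    [0,0,1],
    [0,0,1],
    [0,0,0.5],
  ],
  claw=[-1,-1,-1,-1,-1,-1,-1,-1,-1,-1],
)

```text
t: 4.1
ee_pos: [0.4467, -0.1668, 0.1525]
orientation: [[1.0, -0.001, -0.003], [-0.001, -1.0, 0.001], [-0.003, -0.001, -1.0]]
wrist_force: [-0.1, 0.0, 0.5]
gripper_width: 0.0917
```

```bash
python3 - <<'E'
from station import r, vision
import cv2, numpy as np
s=vision.snapshot("wrist"); cv2.imwrite("pics/w1.png",s["image"]);np.savez("w1.npz",**s)
print(r.get_state()["ee_pos"],s["origin"],s["attitude"])
E
```

```text
[ 0.44630055 -0.16651951  0.15176403] [ 0.44697337 -0.08519021  0.32348483] [[ 9.99994579e-01  4.68685812e-04 -3.25907780e-03]
 [-4.87523842e-04 -9.57830431e-01 -2.87333654e-01]
 [-3.25631310e-03  2.87333685e-01 -9.57825010e-01]]
```

View pics/w1.png

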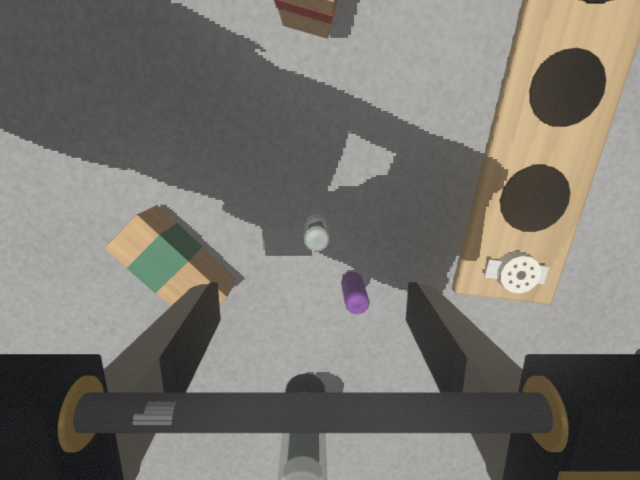

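The wrist view shows the clear tube_a with its top at (316,238), the purple one at (355,293) and a fallen carton at (175,255). I'll check clearance to the fallen carton and refine a's position.

```bash
python3 - <<'E'
from h import *
s=np.load("w1.npz");t=np.load("top0.npz")
print(bp(s,(316.5,239),.05),'pa',bp(s,(356,300),.05))
for uv in((240,280),(226,300),(155,207),(200,245)): print(uv,bp(s,uv,0.03))
for S in(s,t):
    C=cloud(S); m=(C[:,0]>.25)&(C[:,0]<.42)&(C[:,1]>-.28)&(C[:,1]<-.1)&(C[:,2]>.012)&(C[:,2]<.08)
    print(C[m].min(0),C[m].max(0))
C=cloud(s)
m=(np.hypot(C[:,0]-.449,C[:,1]+.164)<.025)&(C[:,2]>.015)&(C[:,2]<.07);q=C[m];print(q.min(0),q.max(0))
E
```

```text
[ 0.44893462 -0.1652997   0.05      ] pa [ 0.48013051 -0.2152905   0.05      ]
(240, 280) [ 0.38556312 -0.20670723  0.03      ]
(226, 300) [ 0.37271268 -0.22492141  0.03      ]
(155, 207) [ 0.32218244 -0.14503031  0.03      ]
(200, 245) [ 0.35488284 -0.17625786  0.03      ]
[ 0.28322401 -0.22485884  0.01202262] [ 0.37608176 -0.14853867  0.04312883]
[ 0.28406156 -0.24384681  0.01232956] [ 0.3765714  -0.14757193  0.04525904]
[ 0.43879044 -0.17451427  0.01510803] [ 0.45837048 -0.15529465  0.05462553]
```

>>> send_rows(
  rotation=[
    [0,0,0],
    [0,0,0],
    [0,0,0],
    [0,0,0],
    [0,0,0],
    [0,0,0],
    [0,0,0],
    [0,0,0],
    [0,0,0],
    [0,0,0],
  ],
  travel=[
    [0.13,-0.08,0.5],
    [0,0,1],
    [0,0,1],
    [0,0,1],
    [0,0,1],
    [0,0,1],
    [0,0,0.7],
    [0,0,0.5],
    [0,0,0.25],
    [0,0,0],
  ],
  claw=[-0.3,-0.3,-0.3,-0.3,-0.3,-0.3,-0.3,-0.3,-0.3,-0.3],
)

```text
t: 5.15
ee_pos: [0.4508, -0.1646, 0.0153]
orientation: [[1.0, -0.0, -0.0], [-0.0, -1.0, 0.0], [-0.0, -0.0, -1.0]]
wrist_force: [-1.0, -0.2, -0.3]
gripper_width: 0.0598
```

>>> send_rows(
  rotation=[
    [0,0,0],
    [0,0,0],
    [0,0,0],
    [0,0,0],
    [0,0,0],
    [0,0,0],
    [0,0,0],
    [0,0,0],
  ],
  travel=[
    [0,0,0],
    [0,0,0],
    [0,0,0],
    [0,0,0],
    [0,0,0],
    [0,0,0],
    [0,0,0],
    [0,0,0],
  ],
  claw=[0.2,0.4,0.5,0.6,0.7,0.8,0.9,1],
  newtons=10,
)

```text
t: 5.95
ee_pos: [0.4508, -0.1646, 0.0157]
orientation: [[1.0, 0.0, 0.0], [0.0, -1.0, -0.0], [0.0, 0.0, -1.0]]
wrist_force: [-0.7, 0.0, 4.7]
gripper_width: 0.0197
```

>>> send_rows(
  rotation=[
    [0,0,0],
    [0,0,0],
    [0,0,0],
    [0,0,0],
    [0,0,0],
    [0,0,0],
    [0,0,0],
    [0,0,0],
    [0,0,0],
    [0,0,0],
  ],
  travel=[
    [0,0,0],
    [0,0,-0.4],
    [0,0,-0.8],
    [0,0,-1],
    [0,0,-1],
    [0,0,-1],
    [0,0,-0.8],
    [0.4,-0.5,-0.4],
    [0.7,-0.9,0],
    [0.7,-0.9,0],
  ],
  claw=[1,1,1,1,1,1,1,1,1,1],
)

```text
t: 6.95
ee_pos: [0.4875, -0.1176, 0.1239]
orientation: [[1.0, -0.001, 0.001], [-0.001, -1.0, -0.0], [0.001, 0.0, -1.0]]
wrist_force: [-0.1, -0.5, -0.5]
gripper_width: 0.0197
```

>>> send_rows(
  rotation=[
    [0,0,0],
    [0,0,0],
    [0,0,0],
    [0,0,0],
    [0,0,0],
    [0,0,0],
    [0,0,0],
    [0,0,0],
    [0,0,0],
    [0,0,0],
  ],
  travel=[
    [0.7,-0.9,0],
    [0.7,-0.9,0],
    [0.7,-0.9,0],
    [0.7,-0.9,0],
    [0.7,-0.9,0],
    [0.7,-0.9,0],
    [0.7,-0.9,0],
    [0.7,-0.9,0],
    [0.7,-0.9,0],
    [0.7,-0.9,0],
  ],
  claw=[1,1,1,1,1,1,1,1,1,1],
)

```text
t: 7.95
ee_pos: [0.627, 0.0632, 0.1231]
orientation: [[1.0, 0.0, -0.001], [0.0, -1.0, 0.0], [-0.001, -0.0, -1.0]]
wrist_force: [-0.0, -0.5, -0.6]
gripper_width: 0.02
```

>>> send_rows(
  rotation=[
    [0,0,0],
    [0,0,0],
    [0,0,0],
    [0,0,0],
    [0,0,0],
    [0,0,0],
  ],
  travel=[
    [0.6,-0.8,0],
    [0.4,-0.7,0],
    [0.2,-0.4,0.8],
    [0,0,1],
    [0,0,1],
    [0,0,0],
  ],
  claw=[1,1,1,1,1,1],
)

```text
t: 8.55
ee_pos: [0.6477, 0.0992, 0.0636]
orientation: [[1.0, 0.0, -0.006], [0.0, -1.0, -0.001], [-0.006, 0.001, -1.0]]
wrist_force: [0.3, -0.8, 0.2]
gripper_width: 0.0194
```

```bash
python3 - <<'E'
from station import r, vision
import cv2, numpy as np
s=vision.snapshot("scene"); cv2.imwrite("pics/s1.png",cv2.resize(s["image"][210:340,330:460],None,fx=4,fy=4))
st=r.get_state();print(st["ee_pos"],st["t"])
E
```

```text
[0.648836   0.09928383 0.0653692 ] 8.6
```

View pics/s1.png

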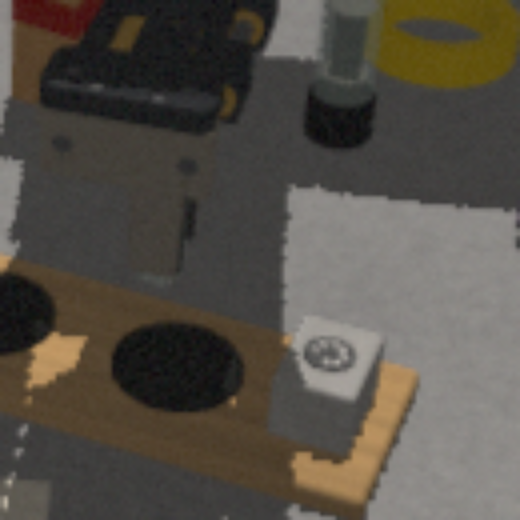

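>>> send_rows(
  rotation=[
    [0,0,0],
    [0,0,0],
    [0,0,0],
    [0,0,0],
    [0,0,0],
    [0,0,0],
  ],
  travel=[
    [0.25,-0.4,0],
    [0.25,-0.3,0],
    [0,0,0.7],
    [0,0,0.6],
    [0,0,0.25],
    [0,0,0],
  ],
  claw=[1,1,1,1,1,1],
)

```text
t: 9.2
ee_pos: [0.6596, 0.1131, 0.035]
orientation: [[1.0, -0.0, -0.003], [-0.0, -1.0, -0.0], [-0.003, 0.0, -1.0]]
wrist_force: [-0.2, -0.4, -1.3]
gripper_width: 0.0198
```

>>> send_rows(
  rotation=[
    [0,0,0],
    [0,0,0],
  ],
  travel=[
    [0,0,0],
    [0,0,0],
  ],
  claw=[1,1],
)

```text
t: 9.4
ee_pos: [0.661, 0.1133, 0.0369]
orientation: [[1.0, -0.0, 0.001], [-0.0, -1.0, 0.0], [0.001, -0.0, -1.0]]
wrist_force: [-0.1, -0.3, -1.1]
gripper_width: 0.0197
```

>>> send_rows(
  rotation=[
    [0,0,0],
    [0,0,0],
    [0,0,0],
    [0,0,0],
  ],
  travel=[
    [-0.08,0,0.1],
    [0,0,0.1],
    [0,0,0],
    [0,0,0],
  ],
  claw=[1,1,1,1],
)

```text
t: 9.8
ee_pos: [0.6591, 0.1134, 0.0326]
orientation: [[1.0, 0.0, -0.0], [0.0, -1.0, -0.0], [-0.0, 0.0, -1.0]]
wrist_force: [1.0, 0.2, 0.7]
gripper_width: 0.0198
```

>>> send_rows(
  rotation=[
    [0,0,0],
    [0,0,0],
    [0,0,0],
  ],
  travel=[
    [0,0,0.05],
    [0,0,0],
    [0,0,0],
  ],
  claw=[1,1,1],
)

```text
t: 10.1
ee_pos: [0.6593, 0.1135, 0.0318]
orientation: [[1.0, 0.0, 0.0], [0.0, -1.0, 0.0], [0.0, -0.0, -1.0]]
wrist_force: [-0.1, -0.1, 2.3]
gripper_width: 0.0201
```

>>> send_rows(
  rotation=[
    [0,0,0],
    [0,0,0],
    [0,0,0],
    [0,0,0],
    [0,0,0],
    [0,0,0],
    [0,0,0],
    [0,0,0],
    [0,0,0],
    [0,0,0],
  ],
  travel=[
    [0,0,0],
    [0,0,0],
    [0,0,0],
    [0,0,0],
    [0,0,-0.4],
    [0,0,-0.8],
    [0,0,-1],
    [0,0,-1],
    [0,0,-1],
    [0,0,-1],
  ],
  claw=[0.5,0.4,0.1,-0.3,-0.3,-0.3,-0.3,-0.3,-0.3,-0.3],
)

```text
t: 11.1
ee_pos: [0.6595, 0.1135, 0.1381]
orientation: [[1.0, 0.0, 0.002], [0.0, -1.0, 0.0], [0.002, -0.0, -1.0]]
wrist_force: [0.8, 0.5, -0.5]
gripper_width: 0.0597
```

```bash
python3 - <<'E'
from station import r, vision
import cv2, numpy as np
from h import *
s=vision.snapshot("top"); cv2.imwrite("pics/t1.png",s["image"])
w=vision.snapshot("wrist"); cv2.imwrite("pics/w2.png",w["image"]);np.savez("w2.npz",**w)
s2=vision.snapshot("scene"); cv2.imwrite("pics/s2.png",cv2.resize(s2["image"][210:340,330:460],None,fx=4,fy=4))
st=r.get_state();print(st["ee_pos"],st["t"])
C=cloud(w)
m=(np.hypot(C[:,0]-.6587,C[:,1]-.1133)<.028)&(C[:,2]>.022)&(C[:,2]<.08);q=C[m];print(q.min(0),q.max(0))
E
```

```text
[0.66042991 0.11365773 0.13806539] 11.25
[0.64895929 0.10387513 0.02214238] [0.66817784 0.12293614 0.07129324]
```

View pics/w2.png

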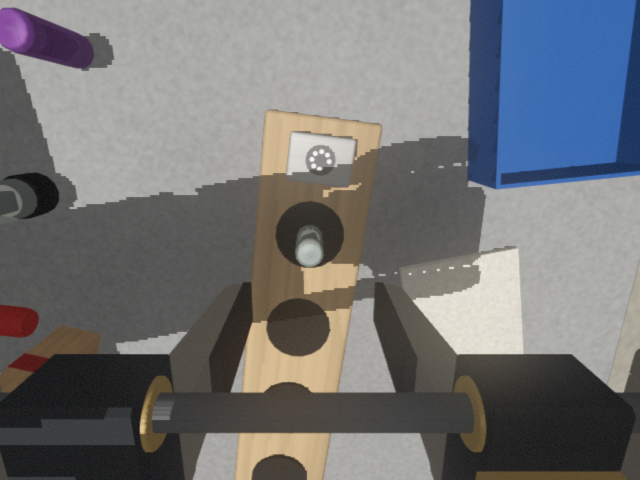

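View pics/s2.png

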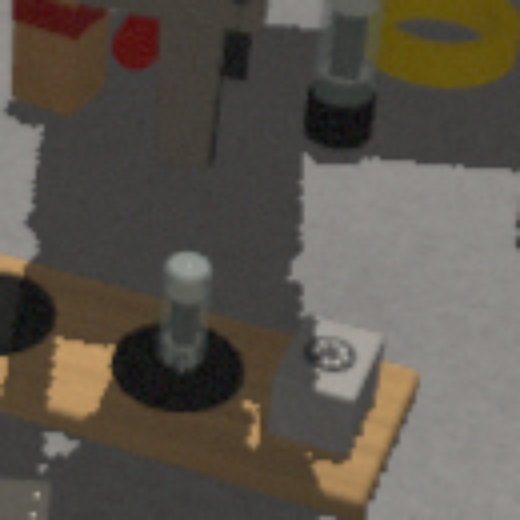

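Wrist and scene views show tube_a upright at the centre of pad_1, measured at (0.6586, 0.1134). Next is tube_b.

>>> send_rows(
  rotation=[
    [0,0,0],
    [0,0,0],
    [0,0,0],
    [0,0,0],
    [0,0,0],
    [0,0,0],
    [0,0,0],
    [0,0,0],
    [0,0,0],
    [0,0,0],
  ],
  travel=[
    [-0.4,-0.5,-0.3],
    [-0.85,-1,-0.3],
    [-0.9,-1,0],
    [-0.9,-1,0],
    [-0.9,-1,0],
    [-0.9,-1,0],
    [-0.9,-1,0],
    [-0.9,-1,0],
    [-0.9,-1,0],
    [-0.5,-0.8,0],
  ],
  claw=[-0.3,-0.3,-0.3,-0.3,-0.3,-0.3,-0.3,-0.3,-0.3,-0.3],
)

```text
t: 12.25
ee_pos: [0.4953, 0.3003, 0.1467]
orientation: [[1.0, 0.001, -0.002], [0.001, -1.0, -0.001], [-0.002, 0.001, -1.0]]
wrist_force: [-0.0, -0.5, 0.0]
gripper_width: 0.0599
```

>>> send_rows(
  rotation=[
    [0,0,0],
    [0,0,0],
  ],
  travel=[
    [-0.4,-0.7,0],
    [0,0,0],
  ],
  claw=[-0.3,-0.3],
)

```text
t: 12.45
ee_pos: [0.4886, 0.3148, 0.1471]
orientation: [[1.0, 0.002, -0.001], [0.002, -1.0, -0.0], [-0.001, 0.0, -1.0]]
wrist_force: [-0.0, -0.6, -0.1]
gripper_width: 0.0598
```

```bash
cat > look.py <<'E'
import sys
from station import r, vision
from h import *
x,y,lo,hi=map(float,sys.argv[1:5])
w=vision.snapshot("wrist"); cv2.imwrite("pics/"+sys.argv[5],w["image"])
st=r.get_state();print(st["ee_pos"],st["t"],st["gripper_width"])
C=cloud(w)
m=(np.hypot(C[:,0]-x,C[:,1]-y)<.032)&(C[:,2]>lo)&(C[:,2]<hi);q=C[m]
print(q.min(0),q.max(0),'mid',(q.min(0)+q.max(0))/2)
t=q[q[:,2]>q[:,2].max()-.015];print('topmid',(t.min(0)+t.max(0))/2,np.ptp(t,axis=0))
E
python3 look.py .4907 .313 .015 .09 w3.png
```

```text
[0.48935187 0.31396309 0.14720367] 12.5 0.059599730402474224
[0.47922661 0.30331822 0.01534604] [0.50227009 0.32584848 0.0752723 ] mid [0.49074835 0.31458335 0.04530917]
topmid [0.49074835 0.3145481  0.06780894] [0.02304349 0.02245975 0.01492672]
```

View pics/w3.png

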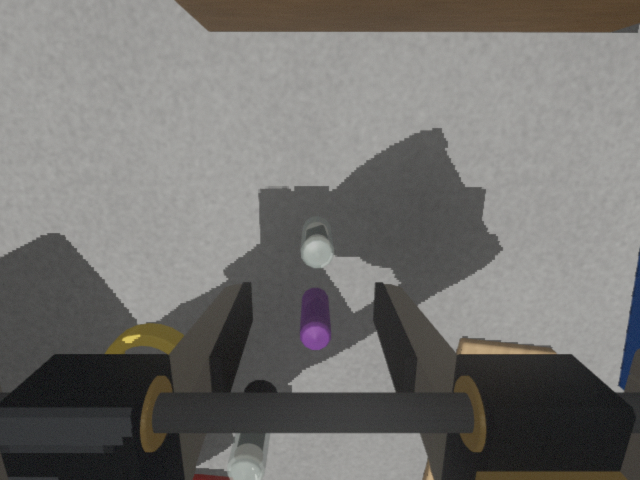

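>>> send_rows(
  rotation=[
    [0,0,0],
    [0,0,0],
    [0,0,0],
    [0,0,0],
    [0,0,0],
    [0,0,0],
    [0,0,0],
    [0,0,0],
    [0,0,0],
  ],
  travel=[
    [0.07,0,0.5],
    [0,0,1],
    [0,0,1],
    [0,0,1],
    [0,0,1],
    [0,0,0.8],
    [0,0,0.5],
    [0,0,0.25],
    [0,0,0],
  ],
  claw=[-0.3,-0.3,-0.3,-0.3,-0.3,-0.3,-0.3,-0.3,-0.3],
)

```text
t: 13.4
ee_pos: [0.4915, 0.3129, 0.026]
orientation: [[1.0, -0.001, -0.001], [-0.001, -1.0, -0.001], [-0.001, 0.001, -1.0]]
wrist_force: [-0.2, -0.5, 0.0]
gripper_width: 0.0593
```

>>> send_rows(
  rotation=[
    [0,0,0],
    [0,0,0],
    [0,0,0],
    [0,0,0],
    [0,0,0],
    [0,0,0],
    [0,0,0],
    [0,0,0],
  ],
  travel=[
    [0,0,0],
    [0,0,0],
    [0,0,0],
    [0,0,0],
    [0,0,0],
    [0,0,0],
    [0,0,0],
    [0,0,0],
  ],
  claw=[0.2,0.3,0.4,0.5,0.6,0.8,1,1],
  newtons=10,
)

```text
t: 14.2
ee_pos: [0.4916, 0.3136, 0.0269]
orientation: [[1.0, 0.0, 0.0], [0.0, -1.0, 0.0], [0.0, -0.0, -1.0]]
wrist_force: [-0.9, -0.4, 5.2]
gripper_width: 0.0237
```

>>> send_rows(
  rotation=[
    [0,0,0],
    [0,0,0],
    [0,0,0],
    [0,0,0],
    [0,0,0],
    [0,0,0],
    [0,0,0],
    [0,0,0],
    [0,0,0],
    [0,0,0],
  ],
  travel=[
    [0,0,0],
    [0,0,-0.4],
    [0,0,-0.8],
    [0,0,-1],
    [0,0,-1],
    [0,0,-1],
    [0,0,-1],
    [0.25,0.5,-0.8],
    [0.5,1,0],
    [0.5,1,0],
  ],
  claw=[1,1,1,1,1,1,1,1,1,1],
)

```text
t: 15.2
ee_pos: [0.5169, 0.2632, 0.1476]
orientation: [[1.0, 0.001, 0.001], [0.001, -1.0, 0.001], [0.001, -0.001, -1.0]]
wrist_force: [0.4, -0.8, -0.7]
gripper_width: 0.0238
```

>>> send_rows(
  rotation=[
    [0,0,0],
    [0,0,0],
    [0,0,0],
    [0,0,0],
    [0,0,0],
    [0,0,0],
    [0,0,0],
    [0,0,0],
    [0,0,0],
    [0,0,0],
  ],
  travel=[
    [0.5,1,0],
    [0.55,1,0],
    [0.55,1,0],
    [0.55,1,0],
    [0.55,1,0],
    [0.6,1,0],
    [0.6,1,0],
    [0.6,1,0],
    [0.6,1,0],
    [0.6,1,0],
  ],
  claw=[1,1,1,1,1,1,1,1,1,1],
)

```text
t: 16.2
ee_pos: [0.6307, 0.0625, 0.1467]
orientation: [[1.0, 0.0, -0.0], [0.0, -1.0, -0.0], [-0.0, 0.0, -1.0]]
wrist_force: [0.4, 0.2, 0.1]
gripper_width: 0.0238
```

>>> send_rows(
  rotation=[
    [0,0,0],
    [0,0,0],
    [0,0,0],
  ],
  travel=[
    [0.6,0.9,0],
    [0.4,0.6,0],
    [0,0,0],
  ],
  claw=[1,1,1],
)

```text
t: 16.5
ee_pos: [0.6514, 0.0321, 0.1466]
orientation: [[1.0, -0.002, 0.0], [-0.002, -1.0, -0.0], [0.0, 0.0, -1.0]]
wrist_force: [0.1, 0.5, -0.5]
gripper_width: 0.024
```

>>> send_rows(
  rotation=[
    [0,0,0],
    [0,0,0],
    [0,0,0],
    [0,0,0],
    [0,0,0],
    [0,0,0],
    [0,0,0],
    [0,0,0],
    [0,0,0],
  ],
  travel=[
    [-0.13,0.18,0.5],
    [0,0,1],
    [0,0,1],
    [0,0,1],
    [0,0,0.8],
    [0,0,0.5],
    [0,0,0.2],
    [0,0,0],
    [0,0,0],
  ],
  claw=[1,1,1,1,1,1,1,1,1],
)

```text
t: 17.4
ee_pos: [0.6485, 0.0299, 0.0473]
orientation: [[1.0, 0.0, 0.001], [0.0, -1.0, 0.0], [0.001, -0.0, -1.0]]
wrist_force: [0.3, 0.8, -0.2]
gripper_width: 0.0238
```

>>> send_rows(
  rotation=[
    [0,0,0],
    [0,0,0],
    [0,0,0],
    [0,0,0],
  ],
  travel=[
    [0,0.05,0.15],
    [0,0,0.08],
    [0,0,0],
    [0,0,0],
  ],
  claw=[1,1,1,1],
)

```text
t: 17.8
ee_pos: [0.6484, 0.0287, 0.0427]
orientation: [[1.0, -0.0, 0.001], [-0.0, -1.0, -0.0], [0.001, 0.0, -1.0]]
wrist_force: [-1.8, -1.5, 5.4]
gripper_width: 0.0236
```

Contact is made, so release.

>>> send_rows(
  rotation=[
    [0,0,0],
    [0,0,0],
    [0,0,0],
    [0,0,0],
    [0,0,0],
    [0,0,0],
    [0,0,0],
    [0,0,0],
    [0,0,0],
    [0,0,0],
  ],
  travel=[
    [0,0,0],
    [0,0,0],
    [0,0,0],
    [0,0,0],
    [0,0,-0.4],
    [0,0,-0.8],
    [0,0,-1],
    [0,0,-1],
    [0,0,-1],
    [0,0,-1],
  ],
  claw=[0.42,0.35,0.1,-0.3,-0.3,-0.3,-0.3,-0.3,-0.3,-0.3],
)

```text
t: 18.8
ee_pos: [0.6482, 0.0289, 0.1484]
orientation: [[1.0, 0.0, 0.001], [0.0, -1.0, 0.0], [0.001, -0.0, -1.0]]
wrist_force: [0.0, -0.2, -0.1]
gripper_width: 0.0601
```

```bash
python3 look.py .6488 .0289 .022 .105 w4.png
```

```text
[0.65012274 0.02896204 0.15194687] 18.85 0.059675497860933104
[0.63608236 0.01735143 0.02297685] [0.65936069 0.04103337 0.09195828] mid [0.64772153 0.0291924  0.05746757]
topmid [0.64778588 0.02916184 0.0844737 ] [0.02314962 0.02362082 0.01496917]
```

View pics/w4.png

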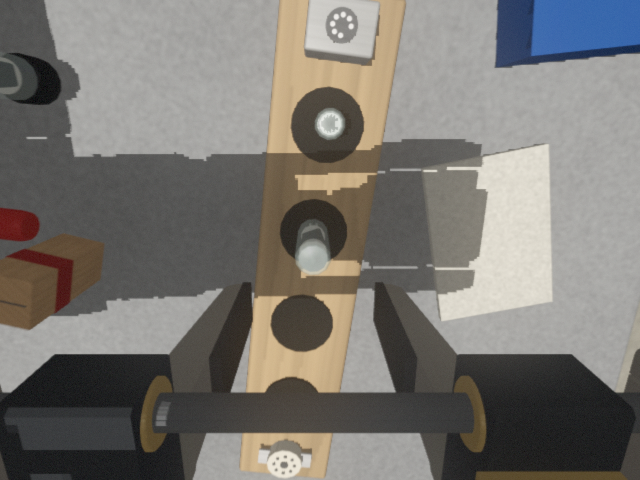

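>>> send_rows(
  rotation=[
    [0,0,0],
    [0,0,0],
    [0,0,0],
    [0,0,0],
    [0,0,0],
    [0,0,0],
    [0,0,0],
    [0,0,0],
    [0,0,0],
    [0,0,0],
  ],
  travel=[
    [-0.5,-0.3,-0.4],
    [-1,-0.55,-0.3],
    [-1,-0.55,0],
    [-1,-0.55,0],
    [-1,-0.55,0],
    [-1,-0.55,0],
    [-1,-0.55,0],
    [-1,-0.55,0],
    [-1,-0.55,0],
    [-1,-0.55,0],
  ],
  claw=[-0.3,-0.3,-0.3,-0.3,-0.3,-0.3,-0.3,-0.3,-0.3,-0.3],
)

```text
t: 19.85
ee_pos: [0.4558, 0.1342, 0.1598]
orientation: [[1.0, 0.0, -0.001], [0.0, -1.0, -0.0], [-0.001, 0.0, -1.0]]
wrist_force: [-0.8, 0.3, 0.9]
gripper_width: 0.0597
```

>>> send_rows(
  rotation=[
    [0,0,0],
    [0,0,0],
    [0,0,0],
  ],
  travel=[
    [-0.7,-0.3,0],
    [-0.4,-0.2,0],
    [0,0,0],
  ],
  claw=[-0.3,-0.3,-0.3],
)

```text
t: 20.15
ee_pos: [0.435, 0.1441, 0.1601]
orientation: [[1.0, 0.001, -0.0], [0.001, -1.0, -0.0], [-0.0, 0.0, -1.0]]
wrist_force: [0.1, 0.5, -0.5]
gripper_width: 0.0595
```

```bash
python3 look.py .437 .1437 .015 .11 w5.png
```

```text
[0.43592675 0.14394683 0.16013609] 20.2 0.05988461224727388
[0.41980685 0.13000558 0.01505433] [0.45349178 0.16127977 0.0975682 ] mid [0.43664932 0.14564267 0.05631127]
topmid [0.436552   0.14460919 0.09009343] [0.02896188 0.02920722 0.01494955]
```

View pics/w5.png

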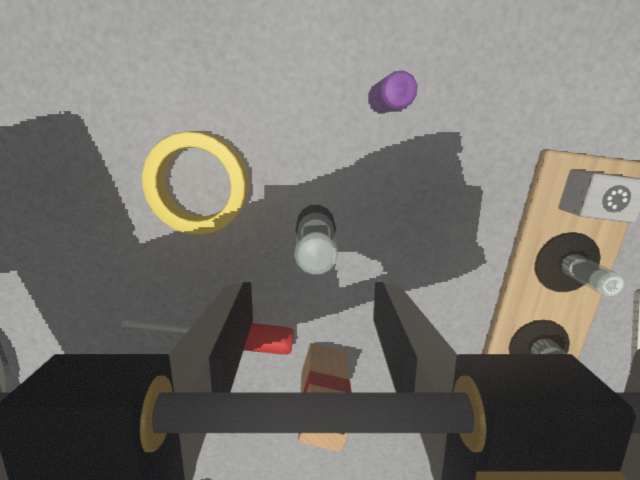

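>>> send_rows(
  rotation=[
    [0,0,0],
    [0,0,0],
    [0,0,0],
    [0,0,0],
    [0,0,0],
    [0,0,0],
    [0,0,0],
    [0,0,0],
    [0,0,0],
  ],
  travel=[
    [0.05,0,0.5],
    [0,0,1],
    [0,0,1],
    [0,0,1],
    [0,0,0.9],
    [0,0,0.7],
    [0,0,0.4],
    [0,0,0.2],
    [0,0,0],
  ],
  claw=[-0.3,-0.3,-0.3,-0.3,-0.3,-0.3,-0.3,-0.3,-0.3],
)

```text
t: 21.1
ee_pos: [0.437, 0.1436, 0.0455]
orientation: [[1.0, -0.0, -0.001], [-0.0, -1.0, -0.0], [-0.001, 0.0, -1.0]]
wrist_force: [0.0, -0.3, 0.4]
gripper_width: 0.0598
```

>>> send_rows(
  rotation=[
    [0,0,0],
    [0,0,0],
    [0,0,0],
    [0,0,0],
    [0,0,0],
    [0,0,0],
    [0,0,0],
    [0,0,0],
  ],
  travel=[
    [0,0,0],
    [0,0,0],
    [0,0,0],
    [0,0,0],
    [0,0,0],
    [0,0,0],
    [0,0,0],
    [0,0,0],
  ],
  claw=[0,0.15,0.25,0.35,0.5,0.7,1,1],
  newtons=14,
)

```text
t: 21.9
ee_pos: [0.4372, 0.1439, 0.0463]
orientation: [[1.0, 0.0, 0.001], [0.0, -1.0, 0.0], [0.001, -0.0, -1.0]]
wrist_force: [-0.8, -0.0, 5.3]
gripper_width: 0.0298
```

>>> send_rows(
  rotation=[
    [0,0,0],
    [0,0,0],
    [0,0,0],
    [0,0,0],
    [0,0,0],
    [0,0,0],
    [0,0,0],
    [0,0,0],
    [0,0,0],
    [0,0,0],
  ],
  travel=[
    [0,0,0],
    [0,0,-0.4],
    [0,0,-0.8],
    [0,0,-1],
    [0,0,-1],
    [0,0,-1],
    [0,0,-1],
    [0,0,-0.8],
    [0.3,0.3,-0.4],
    [0.7,0.7,0],
  ],
  claw=[1,1,1,1,1,1,1,1,1,1],
)

```text
t: 22.9
ee_pos: [0.4573, 0.124, 0.1753]
orientation: [[1.0, 0.002, 0.002], [0.002, -1.0, 0.001], [0.002, -0.001, -1.0]]
wrist_force: [-0.3, 1.0, 0.7]
gripper_width: 0.0298
```

>>> send_rows(
  rotation=[
    [0,0,0],
    [0,0,0],
    [0,0,0],
    [0,0,0],
    [0,0,0],
    [0,0,0],
    [0,0,0],
    [0,0,0],
    [0,0,0],
    [0,0,0],
  ],
  travel=[
    [0.9,0.9,0],
    [0.9,0.9,0],
    [0.9,0.9,0],
    [0.9,0.9,0],
    [0.9,0.9,0],
    [0.9,0.9,0],
    [0.9,0.9,0],
    [0.9,0.9,0],
    [0.9,0.9,0],
    [0.5,0.5,0],
  ],
  claw=[1,1,1,1,1,1,1,1,1,1],
)

```text
t: 23.9
ee_pos: [0.6299, -0.05, 0.1735]
orientation: [[1.0, -0.001, -0.0], [-0.001, -1.0, -0.0], [-0.0, 0.0, -1.0]]
wrist_force: [0.4, -0.3, -0.7]
gripper_width: 0.03
```

>>> send_rows(
  rotation=[
    [0,0,0],
    [0,0,0],
  ],
  travel=[
    [0.3,0.3,0],
    [0,0,0],
  ],
  claw=[1,1],
)

```text
t: 24.1
ee_pos: [0.635, -0.0547, 0.1736]
orientation: [[1.0, -0.001, -0.001], [-0.001, -1.0, 0.0], [-0.001, -0.0, -1.0]]
wrist_force: [0.0, 0.5, -0.1]
gripper_width: 0.0296
```

>>> send_rows(
  rotation=[
    [0,0,0],
    [0,0,0],
    [0,0,0],
    [0,0,0],
    [0,0,0],
    [0,0,0],
    [0,0,0],
    [0,0,0],
    [0,0,0],
  ],
  travel=[
    [0.16,0.06,0.5],
    [0,0,1],
    [0,0,1],
    [0,0,1],
    [0,0,0.9],
    [0,0,0.6],
    [0,0,0.4],
    [0,0,0],
    [0,0,0],
  ],
  claw=[1,1,1,1,1,1,1,1,1],
)

```text
t: 25.0
ee_pos: [0.6384, -0.0552, 0.0664]
orientation: [[1.0, 0.0, 0.001], [0.0, -1.0, 0.0], [0.001, -0.0, -1.0]]
wrist_force: [1.4, -0.1, -0.1]
gripper_width: 0.0298
```

>>> send_rows(
  rotation=[
    [0,0,0],
    [0,0,0],
    [0,0,0],
    [0,0,0],
  ],
  travel=[
    [0,0,0.15],
    [0,0,0.08],
    [0,0,0],
    [0,0,0],
  ],
  claw=[1,1,1,1],
)

```text
t: 25.4
ee_pos: [0.6388, -0.0554, 0.0624]
orientation: [[1.0, 0.0, 0.001], [0.0, -1.0, -0.0], [0.001, 0.0, -1.0]]
wrist_force: [-1.1, 0.0, 5.9]
gripper_width: 0.0298
```

>>> send_rows(
  rotation=[
    [0,0,0],
    [0,0,0],
    [0,0,0],
    [0,0,0],
    [0,0,0],
    [0,0,0],
    [0,0,0],
    [0,0,0],
    [0,0,0],
    [0,0,0],
  ],
  travel=[
    [0,0,0],
    [0,0,0],
    [0,0,0],
    [0,0,0],
    [0,0,-0.4],
    [0,0,-0.8],
    [0,0,-1],
    [0,0,-1],
    [0,0,-1],
    [0,0,-1],
  ],
  claw=[0.3,0.2,0,-0.3,-0.3,-0.3,-0.3,-0.3,-0.3,-0.3],
)

```text
t: 26.4
ee_pos: [0.6385, -0.0554, 0.1679]
orientation: [[1.0, 0.0, 0.001], [0.0, -1.0, -0.0], [0.001, 0.0, -1.0]]
wrist_force: [-0.3, 1.2, -0.3]
gripper_width: 0.0598
```

```bash
python3 look.py .6382 -.0553 .022 .125 w6.png
```

```text
[ 0.64029479 -0.05554767  0.17135479] 26.45 0.05977135901127097
[ 0.62133377 -0.06858057  0.02204368] [ 0.65477312 -0.03804091  0.11295308] mid [ 0.63805344 -0.05331074  0.06749838]
topmid [ 0.63818244 -0.05427323  0.10547551] [0.02951953 0.02861468 0.01495514]
```

View pics/w6.png

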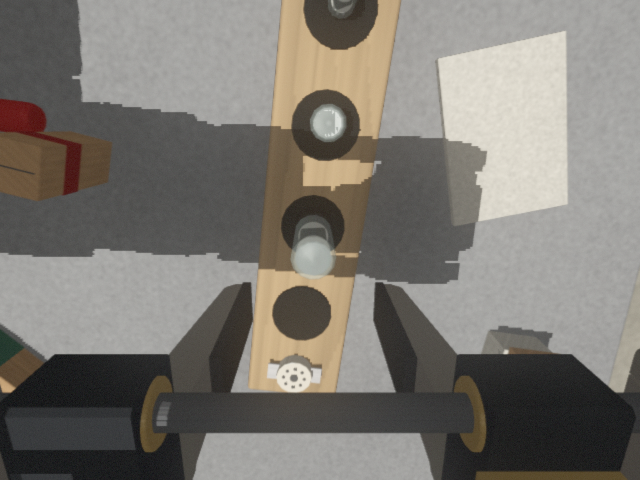

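>>> send_rows(
  rotation=[
    [0,0,0],
    [0,0,0],
    [0,0,0],
    [0,0,0],
    [0,0,0],
    [0,0,0],
    [0,0,0],
    [0,0,0],
    [0,0,0],
    [0,0,0],
  ],
  travel=[
    [-0.3,0.4,-0.7],
    [-0.7,1,-0.6],
    [-0.7,1,0],
    [-0.7,1,0],
    [-0.7,1,0],
    [-0.7,1,0],
    [-0.7,1,0],
    [-0.7,1,0],
    [-0.7,1,0],
    [-0.7,1,0],
  ],
  claw=[-0.3,-0.4,-0.65,-0.65,-0.65,-0.65,-0.65,-0.65,-0.65,-0.65],
)

```text
t: 27.45
ee_pos: [0.5047, -0.2443, 0.1917]
orientation: [[1.0, -0.0, -0.0], [-0.0, -1.0, 0.0], [-0.0, -0.0, -1.0]]
wrist_force: [-0.5, 0.0, -0.0]
gripper_width: 0.0758
```

>>> send_rows(
  rotation=[
    [0,0,0],
    [0,0,0],
    [0,0,0],
    [0,0,0],
    [0,0,0],
    [0,0,0],
  ],
  travel=[
    [-0.7,1,0],
    [-0.7,1,0],
    [-0.7,1,0],
    [-0.7,0.9,0],
    [-0.5,0.6,0],
    [0,0,0],
  ],
  claw=[-0.65,-0.65,-0.65,-0.65,-0.65,-0.65],
)

```text
t: 28.05
ee_pos: [0.4387, -0.3345, 0.1916]
orientation: [[1.0, -0.002, -0.0], [-0.002, -1.0, -0.0], [-0.0, 0.0, -1.0]]
wrist_force: [0.4, 0.4, 0.0]
gripper_width: 0.0759
```

```bash
python3 look.py .4385 -.334 .03 .135 w7.png
```

```text
[ 0.43952186 -0.33373538  0.19154253] 28.1 0.07622288121679116
[ 0.41910891 -0.35580736  0.0300454 ] [ 0.4567179  -0.31787714  0.1237407 ] mid [ 0.43791341 -0.33684225  0.07689305]
topmid [ 0.43791341 -0.33687908  0.11627592] [0.03760898 0.03785655 0.01492955]
```

View pics/w7.png

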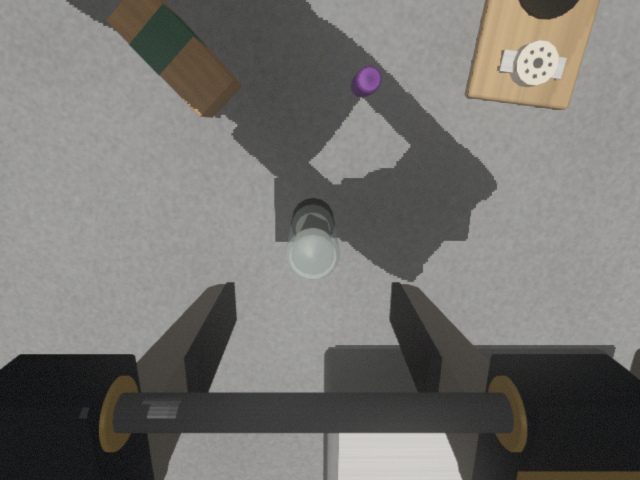

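```bash
python3 - <<'E'
from h import *
C=cloud(np.load("top0.npz"))
m=(C[:,0]>.3)&(C[:,0]<.6)&(C[:,1]<-.37)&(C[:,1]>-.6)&(C[:,2]>.03)&(C[:,2]<.4);q=C[m];print(q.min(0),q.max(0))
E
```

```text
[ 0.45020342 -0.59984647  0.03015057] [ 0.59986439 -0.47629084  0.12321486]
```

>>> send_rows(
  rotation=[
    [0,0,0],
    [0,0,0],
    [0,0,0],
    [0,0,0],
    [0,0,0],
    [0,0,0],
    [0,0,0],
    [0,0,0],
    [0,0,0],
    [0,0,0],
  ],
  travel=[
    [-0.05,0.08,0.5],
    [0,0,1],
    [0,0,1],
    [0,0,1],
    [0,0,1],
    [0,0,0.9],
    [0,0,0.7],
    [0,0,0.5],
    [0,0,0.2],
    [0,0,0],
  ],
  claw=[-0.65,-0.65,-0.65,-0.65,-0.65,-0.65,-0.65,-0.65,-0.65,-0.65],
)

```text
t: 29.1
ee_pos: [0.4391, -0.3347, 0.055]
orientation: [[1.0, 0.0, -0.0], [0.0, -1.0, 0.0], [-0.0, -0.0, -1.0]]
wrist_force: [0.4, -0.6, 0.4]
gripper_width: 0.0762
```

>>> send_rows(
  rotation=[
    [0,0,0],
    [0,0,0],
    [0,0,0],
    [0,0,0],
    [0,0,0],
    [0,0,0],
    [0,0,0],
    [0,0,0],
    [0,0,0],
  ],
  travel=[
    [0,0,0],
    [0,0,0],
    [0,0,0],
    [0,0,0],
    [0,0,0],
    [0,0,0],
    [0,0,0],
    [0,0,0],
    [0,0,0],
  ],
  claw=[-0.2,0,0.1,0.2,0.3,0.5,0.8,1,1],
  newtons=18,
)

```text
t: 30.0
ee_pos: [0.4392, -0.3351, 0.0556]
orientation: [[1.0, 0.0, 0.0], [0.0, -1.0, -0.0], [0.0, 0.0, -1.0]]
wrist_force: [-1.3, 0.3, 4.9]
gripper_width: 0.0378
```

>>> send_rows(
  rotation=[
    [0,0,0],
    [0,0,0],
    [0,0,0],
    [0,0,0],
    [0,0,0],
    [0,0,0],
    [0,0,0],
    [0,0,0],
    [0,0,0],
    [0,0,0],
  ],
  travel=[
    [0,0,0],
    [0,0,-0.4],
    [0,0,-0.8],
    [0,0,-1],
    [0,0,-1],
    [0,0,-1],
    [0.3,-0.3,-0.7],
    [0.6,-0.7,-0.3],
    [0.9,-0.9,0],
    [0.9,-0.9,0],
  ],
  claw=[1,1,1,1,1,1,1,1,1,1],
)

```text
t: 31.0
ee_pos: [0.4939, -0.278, 0.1598]
orientation: [[1.0, -0.001, 0.0], [-0.001, -1.0, 0.0], [0.0, -0.0, -1.0]]
wrist_force: [-0.9, 0.3, -1.3]
gripper_width: 0.0382
```

>>> send_rows(
  rotation=[
    [0,0,0],
    [0,0,0],
    [0,0,0],
    [0,0,0],
    [0,0,0],
    [0,0,0],
    [0,0,0],
    [0,0,0],
    [0,0,0],
    [0,0,0],
  ],
  travel=[
    [0.9,-0.9,0],
    [0.9,-0.9,0],
    [0.9,-0.9,0],
    [0.9,-0.9,0],
    [0.9,-0.9,0],
    [0.9,-0.9,0],
    [0.8,-0.9,0],
    [0.4,-0.6,0],
    [0,0,0],
    [0,0,0],
  ],
  claw=[1,1,1,1,1,1,1,1,1,1],
)

```text
t: 32.0
ee_pos: [0.6245, -0.1409, 0.1591]
orientation: [[1.0, 0.001, -0.001], [0.001, -1.0, -0.0], [-0.001, 0.0, -1.0]]
wrist_force: [0.1, 0.1, -0.7]
gripper_width: 0.0375
```

>>> send_rows(
  rotation=[
    [0,0,0],
    [0,0,0],
    [0,0,0],
    [0,0,0],
    [0,0,0],
    [0,0,0],
    [0,0,0],
    [0,0,0],
  ],
  travel=[
    [0.13,-0.05,0.5],
    [0,0,1],
    [0,0,1],
    [0,0,0.9],
    [0,0,0.5],
    [0,0,0.2],
    [0,0,0],
    [0,0,0],
  ],
  claw=[1,1,1,1,1,1,1,1],
)

```text
t: 32.8
ee_pos: [0.6282, -0.1403, 0.0781]
orientation: [[1.0, -0.0, 0.001], [-0.0, -1.0, -0.0], [0.001, 0.0, -1.0]]
wrist_force: [0.2, -0.0, -1.0]
gripper_width: 0.0376
```

>>> send_rows(
  rotation=[
    [0,0,0],
    [0,0,0],
    [0,0,0],
    [0,0,0],
    [0,0,0],
  ],
  travel=[
    [0,0,0.18],
    [0,0,0.1],
    [0,0,0.06],
    [0,0,0],
    [0,0,0],
  ],
  claw=[1,1,1,1,1],
)

```text
t: 33.3
ee_pos: [0.6279, -0.14, 0.0715]
orientation: [[1.0, 0.0, 0.001], [0.0, -1.0, -0.0], [0.001, 0.0, -1.0]]
wrist_force: [-2.7, 0.8, 6.6]
gripper_width: 0.0377
```

>>> send_rows(
  rotation=[
    [0,0,0],
    [0,0,0],
    [0,0,0],
    [0,0,0],
    [0,0,0],
    [0,0,0],
    [0,0,0],
    [0,0,0],
    [0,0,0],
    [0,0,0],
  ],
  travel=[
    [0,0,0],
    [0,0,0],
    [0,0,0],
    [0,0,0],
    [0,0,-0.4],
    [0,0,-0.8],
    [0,0,-1],
    [0,0,-1],
    [0,0,-1],
    [0,0,-1],
  ],
  claw=[0.1,0,-0.3,-0.65,-0.65,-0.65,-0.65,-0.65,-0.65,-0.65],
)

```text
t: 34.3
ee_pos: [0.6281, -0.14, 0.1771]
orientation: [[1.0, 0.0, 0.001], [0.0, -1.0, -0.0], [0.001, 0.0, -1.0]]
wrist_force: [1.4, -0.5, -1.1]
gripper_width: 0.076
```

>>> send_rows(
  rotation=[
    [0,0,0],
    [0,0,0],
    [0,0,0],
    [0,0,0],
    [0,0,0],
    [0,0,0],
    [0,0,0],
    [0,0,0],
    [0,0,0],
    [0,0,0],
  ],
  travel=[
    [0,0,-1],
    [0,0,-0.5],
    [-0.5,0.5,0],
    [-1,0.5,0],
    [-1,0.5,0],
    [-1,0.5,0],
    [-1,0.5,0],
    [-1,0.5,0],
    [-0.5,0.3,0],
    [0,0,0],
  ],
  claw=[-0.65,-0.65,-0.65,-0.65,-0.65,-0.65,-0.65,-0.65,-0.65,-0.65],
)

```text
t: 35.3
ee_pos: [0.5061, -0.2067, 0.2042]
orientation: [[1.0, -0.001, -0.001], [-0.001, -1.0, 0.0], [-0.001, -0.0, -1.0]]
wrist_force: [-0.2, 1.0, 0.1]
gripper_width: 0.0756
```

```bash
python3 - <<'E'
from station import r, vision
from h import *
s=vision.snapshot("top"); cv2.imwrite("pics/t9.png",s["image"])
s2=vision.snapshot("scene"); cv2.imwrite("pics/s9.png",s2["image"])
st=r.get_state();print(st["ee_pos"],st["t"])
C=cloud(s)
for n,p,h in(('a',(.6587,.1133),.054),('b',(.6488,.0289),.074),('c',(.6382,-.0553),.096),('d',(.6276,-.1399),.122)):
    m=(np.hypot(C[:,0]-p[0],C[:,1]-p[1])<.035)&(C[:,2]>h+.016-.012)&(C[:,2]<h+.05)
    q=C[m];print(n,((q.min(0)+q.max(0))/2)[:2]-p,q[:,2].max()-h)
m=(C[:,0]>.40)&(C[:,0]<.5)&(abs(C[:,1])<.05)&(C[:,2]>.05)&(C[:,2]<.11);print(C[m].min(0),C[m].max(0))
E
```

```text
[ 0.50796141 -0.20611311  0.20448831] 35.4
a [4.92473957e-06 3.51735394e-05] 0.01816357962449227
b [-0.00154552  0.00083619] 0.01737441469114849
c [0.00022643 0.00110906] 0.017223521441830564
d [-0.0009153  -0.00081442] 0.017921514599231636
[ 0.42313106 -0.01816936  0.05454235] [0.46511802 0.02252923 0.09447467]
```

View pics/t9.png

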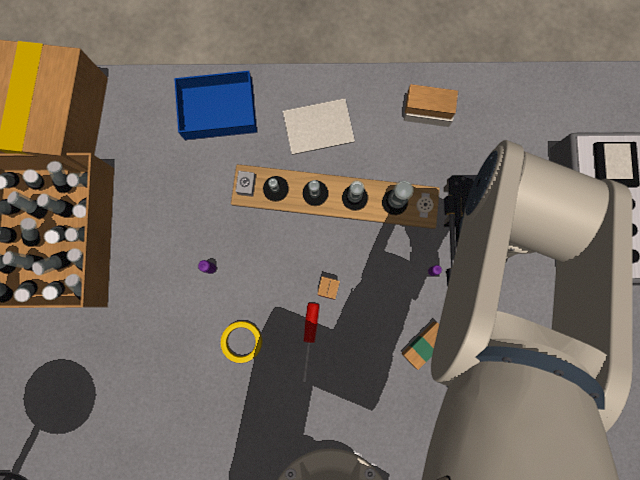

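View pics/s9.png

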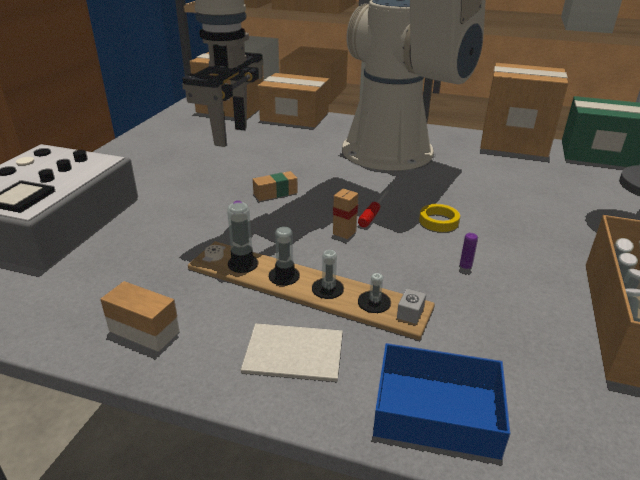

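All four tubes stand on the pads, rising from the straightener (410,305) to the socket end (215,252) in the scene view. Each is within 2 mm of its pad centre, the carton at (345,213) hasn't moved, and the arm is clear.

```bash
python3 -c "
from station import r
print(r.job_done())"
```

```text
the job is handed in; nothing more can be done
None
```

All four tubes stand upright on the pads in height order: tube_a on pad_1 next to the straightener, then tube_b, tube_c, and tube_d on pad_4. I handed the job in at about 35 s of the 112 s allowed; it reports no verdict.

- **Tubes:** in the last top-camera check, each tube was within about 2 mm of its pad centre (limit 14 mm). Tube tops read 17–18 mm above their own heights, against the 16 mm pad tops, which is within the camera's accuracy of about 2 mm.
- **Carton and look-alikes:** the red-banded carton measured in the same place as at the start. I did not touch either purple look-alike.
- **Arm:** the gripper was open and clear of everything at hand-in.
- **Mend along the way:** I fell short by about 14 mm when moving tube_a over pad_1, and corrected it before lowering. No check failed or disagreed.

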